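# Set up the bedside mirror for the eyedrops

## Task

Get the mirror ready for the evening eyedrops: first slide the white mirror stand along its rail until its pointer is at the middle of the red mark, and only then swing its red-tipped clamp lever fully over, away from the robot, to lock it there. After that take the hand mirror out of the groove in the silicone mat and stand it on its long edge, right way up as it was, fully down in the slot of the stand (either face forward), and let go. Leave the stand on its mark, the lever locked, and the other things on the cart where they are.

Things in the scene. Friction and masses are not known exactly. Their poses are not given: they have to be found in the camera images.
- mirror: flat steel hand mirror standing on its long edge: a rectangular head 8 mm thick (x), 110 mm long (y), 80 mm high (z), with a flat handle 8 mm thick and 16 mm high that runs on 81 mm from the +y end of the head at mid-height; 0.18 kg, centre of mass about 6 mm to +y of the head's centre. Origin: middle of the head's lower edge; z up. Take it across its 8 mm thickness at the upper edge of the head.
- mat: fixed pale teal silicone mat 300 x 240 x 6 mm, origin at the middle of its underside. On it two ribs 90 mm long and 25 mm high form the groove, 11 mm wide, along the mat's y at x = +80 mm, in which the mirror stands on the mat's top (6 mm up); eyedrop bottles, jar and case stand on the rest of it.
- rail: fixed rail: grey base plate 100 (x) x 380 (y) x 10 mm with a steel bar 30 mm wide along y on it up to 22 mm; origin at the middle of its underside. The stand slides along its y.
- carriage (a joint): travel of the mirror stand along the rail's +y, 0 to 0.16 m, about 3 N of friction; it stays where it is left. The stand is a grey saddle 50 mm wide from 22 to 40 mm above the table with a white slotted holder on it, 35 mm (x) by 134 mm (y), from 40 to 68 mm above the table, which can be gripped across its 35 mm, and a lever ear at its -y end.
- lever (a joint): angle of the clamp lever: 0 = leaning 45 degrees to the rail's -x (towards the robot), unlocked; 1.57 = leaning 45 degrees to +x, fully over, locked. Stiff: it stays where it is left; about 1 to 2 N at the tip moves it.
- slot (a point): middle of the floor of the stand's slot, 40 mm above the table; it moves with the stand, y along the slot and the rail, z up. The slot is 11 mm wide (x) for its lower 20 mm, flares to 23 mm at its mouth 28 mm above the floor, and is 122 mm long inside (y) between end walls 6 mm thick, also 28 mm high.
- pointer (a point): tip region of the black pointer, 4 mm wide, on the +x side of the stand at the middle of its slot; 40 mm to +x of the slot's middle.
- mark: red mark, a plate 22 (x) x 10 (y) x 4 mm on the +x side of the rail's base plate; origin at the middle of its underside, axes as the rail's. The stand is at the mark when the pointer's y is the mark's y.
- lever_tip (a point): middle of the red ball (radius 9 mm) at the end of the clamp lever; the lever is a steel rod of radius 5 mm, 60 mm long from its pivot to this point. The pivot moves with the stand: 105 mm to -y of the slot's middle and 4 mm above its floor (44 mm above the table), axis along y.
- drops_a: eyedrop bottle, white with blue cap, 28 mm across, 62 mm high; leave alone. Origin: middle of its underside.
- drops_b: eyedrop bottle, white with orange cap, 28 mm across, 62 mm high; leave alone. Origin: middle of its underside.
- jar: green glass jar with white screw lid, 60 mm across, 58 mm high; leave alone. Origin: middle of its underside.
- case: blue and grey plastic hearing-aid case with toggle latch, 52 x 72 x 30 mm; leave alone. Origin: middle of its underside.
- mug: white mug, 76 mm across, 90 mm high; leave alone. Origin: middle of its underside.
- pills: pill box with seven coloured lids, 40 x 170 x 24 mm; leave alone. Origin: middle of its underside.
Mind the look-alikes: they are no part of the job. There is more than one size of the mirror; the one meant has the size given above.

How it is judged:
By the outcome, as a careful person would: the job done as asked, in the order asked, and still so for the second after the job is handed in, with the robot touching nothing.
It also fails if it takes over 72 s, if anything falls off the work surface, if the arm or the gripper's body presses on something with over 40 N, if the wrist force passes 120 N, or if a joint passes its speed limit or range.

## Robot

A 6-joint arm with a two-finger parallel gripper is mounted at the origin on the work surface. World frame = base frame: x ahead of the robot, y to its left, z up, the work surface at z = 0. Lengths are in mm, angles in degrees, forces in N, time in s.
With the tool pointing down it reaches from about 300 to 850 mm from the base axis. Payload 4.2 kg.
Tool frame: the origin (TCP) lies at the very end of the fingers, on their centre line; the grasp point (between the pads) lies 19 mm behind it; z points along the fingers, y is the line along which they close (so a half turn about z gives the same grasp; the last joint's range is limited). The gripper opens to 91 mm and grips with 3 to 60 N. Pads are 32 mm wide; open, the fingers measure 118 mm over their backs; the gripper's body (76 mm by 178 mm) begins 60 mm behind the grasp point.
Start: joints at [-73.568, 18.312, 89.639, -0, 72.044, -1.146], TCP at [173.659, -548.166, 213.976] pointing down, gripper open.
Joint ranges: [-177.97, 177.97], [-48.28, 115.42], [12.27, 149.76], [-77.06, 257.06], [2.81, 150.46], [-146.56, 146.56]. Speed limits (degrees/s): [147.25, 147.25, 180, 180, 180, 180].

## Interface

Orientations are given as [roll, pitch, yaw] about the fixed x, y, z axes, in that order (R = Rz(yaw) Ry(pitch) Rx(roll)).
In Python, from workcell import env, grab_frame gives the robot as it stands. The module is installed in compiled form; this text tells all that it offers.
- The arm moves only by the tool move_arm, never from a script. Its argument "plan" is a list of rows, each an object of numbers: "tx", "ty", "tz": the shift along the tool's x, y, z in cm; "wx", "wy", "wz": the turn, a rotation vector about the tool's x, y, z in rad. In form: [{"tx": .., "ty": .., "tz": .., "wx": .., "wy": .., "wz": ..}, ...]. A call has 1 to 12 rows; each row shifts and turns the commanded pose from where the row before left it, along the tool's axes as they then stand; what a row does not reach is not made up. A row lasts 1/12 s, in which the tool goes at most 41.7 mm and 7.16 degrees, less where a joint would pass 70% of its speed; a pose out of reach is approached as far as the arm can. A call is refused whole if a number of a shift passes 4.17 or a number of a turn 0.125, either way. A call with a gripper value outside its range is refused whole. "gripper" is the finger opening in cm, from 0 to 9.12, set as the call begins (left out, the last holds). The fingers move at their own pace and stop on an object; "force" is the grip in N (left out, the last holds). Time passes only in rows, so rows that do not move let the fingers close. It gives the time, the measured TCP pose, the force, the opening and the grip force at its end, in the units of the state.
- env.state(): the state, without advancing time (a new reading comes with each control period).
- grab_frame(name): name is "scene" or "side" or "wrist"; returns a dict with "color" (420x560x3 uint8, red, green, blue), "vfov" (degrees; the focal length in pixels is half the picture's height over the tangent of half this angle, whatever the lens; pixels are square), "cx", "cy" (the principal point, pixels), "view" (4x4, takes a point from world to camera coordinates). Camera axes: x right, y up, looking along -z (the intrinsics and any distortion apply to the point x, -y, -z); pixel columns grow to the right and rows downward; lengths in mm; the calibration is good to about 2 mm. A picture is of the moment at which its call begins. There is no depth.
- env.job_done(): hands the job in; it is judged then, once.
The state is a dict: "time_s": time; "qpos": joint angles; "qvel": joint speeds; "effort": joint torques, N m; "ee_pos": TCP position; "ee_rot": TCP orientation; "force": force on the tool from outside, world axes, zero at the start; "torque": the same for the moment, N m; "gripper_width": finger opening in mm; "gripper_force": force on a finger pad.
Only numpy, scipy, OpenCV 4.12 (cv2) and the standard library are available. Lean on these libraries where they do the work, as an engineer would, in place of code of your own. Each camera call takes 0.05 s, during which the arm holds its last target. There are 200 camera calls.

## Working session

There is one attempt and no reset: what is moved stays moved. The work goes in short steps, Python scripts to look and compute and a tool call to move; the robot and the scene stay as the last step left them, time stands still between calls to the robot, and variables do not carry over. Pictures are saved under pics/ and viewed, at most 10 in all, crops included, and the job is handed in when it is done.

Besides the shell and the picture viewer there is one more tool, called as name(argument=value, ...) on one line, values as JSON. move_arm: Moves the arm, as the interface text tells. Its arguments: {"type":"object","properties":{"plan":{"type":"array","items":{"type":"object","properties":{"tx":{"type":"number"},"ty":{"type":"number"},"tz":{"type":"number"},"wx":{"type":"number"},"wy":{"type":"number"},"wz":{"type":"number"}}}},"gripper":{"type":"number"},"force":{"type":"number"}},"required":["plan"]}

```bash
mkdir -p pics; cat > h.py <<'E'
import numpy as np, cv2
from workcell import env, grab_frame
from scipy.spatial.transform import Rotation as R
def K(f):
    h=f["color"].shape[0]; fl=h/2/np.tan(np.radians(f["vfov"])/2); return fl
def ray(f,u,v):
    fl=K(f); d=np.array([(u-f["cx"])/fl,-(v-f["cy"])/fl,-1.]); V=np.array(f["view"]); Rm=V[:3,:3]
    return -Rm.T@V[:3,3], Rm.T@d/np.linalg.norm(d)
def onz(f,u,v,z):
    o,d=ray(f,u,v); return o+d*(z-o[2])/d[2]
def tri(r1,r2):
    (a,d),(b,e)=r1,r2; s=np.linalg.lstsq(np.c_[d,-e],b-a,rcond=None)[0]
    p,q=a+d*s[0],b+e*s[1]; return (p+q)/2,np.linalg.norm(p-q)
def proj(f,p):
    V=np.array(f["view"]); c=V[:3,:3]@np.array(p)+V[:3,3]; fl=K(f)
    return f["cx"]+fl*c[0]/-c[2], f["cy"]-fl*c[1]/-c[2]
E
python3 - <<'E'
from h import *
import pickle
F={n:grab_frame(n) for n in("scene","side","wrist")}
pickle.dump(F,open("F0.pkl","wb"))
for n,f in F.items():
    print(n,f.keys(),f["vfov"],f["cx"],f["cy"],ray(f,280,210))
    cv2.imwrite(f"pics/{n}0.png",f["color"][:,:,::-1])
print(env.state())
E
```

```text
scene dict_keys(['color', 'vfov', 'cx', 'cy', 'view']) 48.96616853351835 275.1991624004638 211.29239486434713 (array([1102.57631377, -852.08384095,  753.32106094]), array([-0.456496  ,  0.70694178, -0.54022655]))
side dict_keys(['color', 'vfov', 'cx', 'cy', 'view']) 44.00844819269312 275.4150811032655 200.9362834113151 (array([ 440.63966148, -857.11946459, 1191.1188394 ]), array([ 0.07608303,  0.605828  , -0.79194937]))
wrist dict_keys(['color', 'vfov', 'cx', 'cy', 'view']) 61.832520591967594 282.29728030789886 211.14784825352808 (array([ 247.20689299, -524.22473904,  384.23714148]), array([-0.26124248, -0.07496107, -0.96235815]))
{'time_s': 0.15, 'qpos': array([-7.35642898e+01,  1.83435909e+01,  8.96889440e+01,  6.31482521e-04,
        7.20428953e+01, -1.14610062e+00]), 'qvel': array([ 0.07022191, -0.13600347, -0.15968704,  0.04021966, -0.11858134,
        0.00297033]), 'effort': array([ 1.38247018e-03, -4.12774587e+01, -2.32156813e+01,  7.27770058e-02,
        4.33759473e-02, -1.09884199e-04]), 'ee_pos': array([ 173.58852778, -547.79169662,  213.31928801]), 'ee_rot': array([-1.79924597e+02, -2.10909208e-03,  1.75816144e+01]), 'force': array([ 0.36926454, -0.15311269, -0.59757305]), 'torque': array([-0.02928606,  0.01052724, -0.01113374]), 'gripper_force': 0.0, 'gripper_width': 91.16164638779445}
```

View pics/scene0.png

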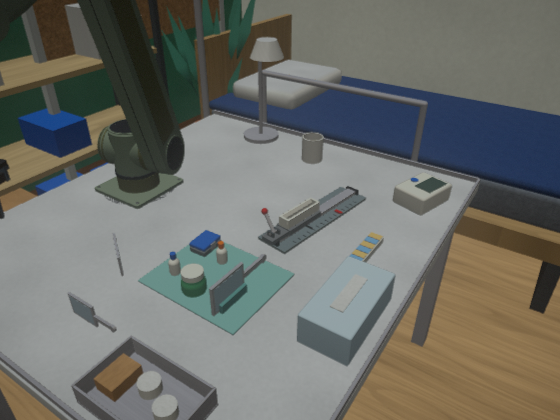

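View pics/side0.png

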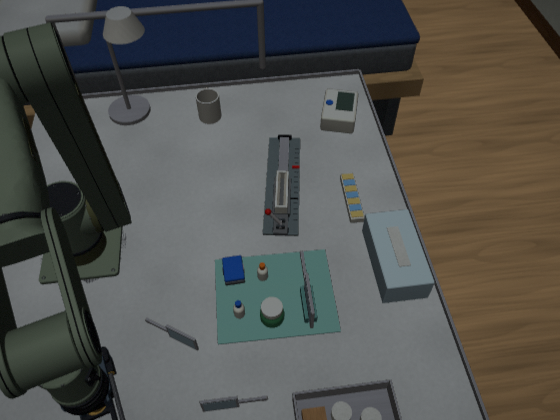

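The scene view shows the stand at (298,212), the lever ball at (265,211), the red mark at (338,211) and the groove mirror at (228,290). The side view shows the same at (281,190), (268,212), (296,167) and (308,290). Three things could be taken for the mirror: the one in the groove (228,290), a flat one at (85,308) and a flat one at (118,255), all in scene pixels. The one standing in the groove fits the description. I'll check it in an enlarged crop.

```bash
python3 - <<'E'
from h import *
import pickle
F=pickle.load(open("F0.pkl","rb"))
a=F["scene"]["color"][165:325,190:390]; b=F["side"]["color"][125:345,205:345]
a=cv2.resize(a,None,fx=2.25,fy=2.25,interpolation=3); b=cv2.resize(b,None,fx=2.5,fy=2.5,interpolation=3)
im=np.zeros((560,800,3),np.uint8); im[:a.shape[0],:a.shape[1]]=a; im[:b.shape[0],450:450+b.shape[1]]=b
cv2.imwrite("pics/crop0.png",im[:,:,::-1])
# red blobs
for n in("scene","side"):
    c=F[n]["color"].astype(int); m=((c[:,:,0]>110)&(c[:,:,1]<75)&(c[:,:,2]<80)).astype(np.uint8)
    k,l,s,ce=cv2.connectedComponentsWithStats(m)
    print(n,[(s[i].tolist(),ce[i].round(2).tolist()) for i in range(1,k) if s[i,4]>3])
s,d=F["scene"],F["side"]
for nm,p,q in [("mirror rough",(228,290),(308,290)),("tip",(265,211),(268,212)),("mark",(338,211),(296,167))]:
    print(nm,tri(ray(s,*p),ray(d,*q)))
E
```

```text
scene [([262, 208, 5, 4, 15], [263.87, 209.8]), ([335, 209, 7, 4, 13], [337.85, 210.77])]
side [([260, 263, 5, 4, 16], [261.81, 264.31])]
mirror rough (array([ 583.42486532, -248.60991301,   40.10526258]), np.float64(24.036699897968504))
tip (array([514.50389489, -17.00676526,  92.97830958]), np.float64(4.196701927162599))
mark (array([624.42214297, 202.08993469,  15.01314615]), np.float64(2.662116168843479))
```

View pics/crop0.png

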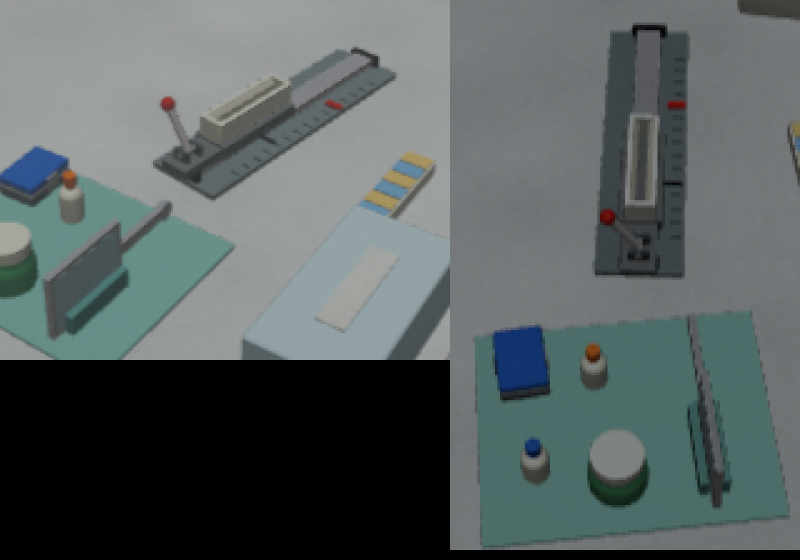

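The crop confirms the only standing mirror is in the mat groove, handle pointing to +y. The lever leans towards the robot and the mark is about 110 mm up the rail from the pointer. I'll move over it for wrist views.

move_arm(plan=[{"tz":-0.8,"wz":-0.115},{"tz":-0.8,"wz":-0.115},{"tz":-0.8,"wz":-0.115},{"tz":-0.8,"wz":-0.115},{"tz":-0.8,"wz":-0.115},{"tz":-0.8,"wz":-0.115},{"tz":-0.8,"wz":-0.115},{"tz":-0.8,"wz":-0.115},{"tz":-0.8,"wz":-0.115},{"tz":-0.8,"wz":-0.115},{"tz":-0.8,"wz":-0.115}])

```text
schema error: expected keys tx, ty, tz, wx, wy, wz
```

move_arm(plan=[{"tx":2,"ty":2.5},{"tx":2.5,"ty":3},{"tx":2.5,"ty":3},{"tx":2.5,"ty":3},{"tx":2.5,"ty":3},{"tx":2.5,"ty":3},{"tx":2.5,"ty":3},{"tx":2.5,"ty":3},{"tx":2.5,"ty":3},{"tx":2.5,"ty":3},{"tx":2.5,"ty":3},{"tx":2,"ty":2}])

```text
schema error: expected keys tx, ty, tz, wx, wy, wz
```

```bash
python3 - <<'E'
from h import *
import pickle
f=grab_frame("wrist");pickle.dump(f,open("W1.pkl","wb"))
cv2.imwrite("pics/w1.png",f["color"][:,:,::-1]); s=env.state(); print(s["time_s"],s["ee_pos"],s["ee_rot"],s["qpos"]); print([onz(f,*p,0).round() for p in[(0,0),(559,0),(0,419),(559,419)]])
E
```

```text
0.2 [ 173.56160284 -547.88525571  213.46386952] [-1.79943858e+02  1.52517602e-03  1.75783650e+01] [-7.35676068e+01  1.83355845e+01  8.96794568e+01 -2.78330927e-03
  7.20410595e+01 -1.14511155e+00]
[array([ 263., -231.,    0.]), array([ 427., -749.,    0.]), array([-257., -277.,    0.]), array([  -26., -1009.,     0.])]
```

View pics/w1.png

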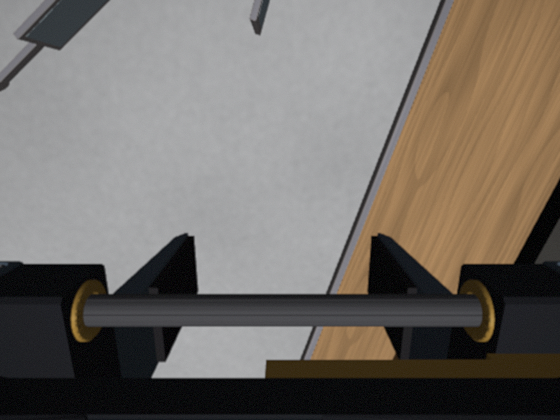

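That view was at the start pose because the moves were refused: every row needs all six keys. It shows the gripper filling the rows below about 230, so the useful view lies ahead in tool +x.

move_arm(plan=[{"tx":0,"ty":0,"tz":-0.9,"wx":0,"wy":0,"wz":-0.115},{"tx":0,"ty":0,"tz":-0.9,"wx":0,"wy":0,"wz":-0.115},{"tx":0,"ty":0,"tz":-0.9,"wx":0,"wy":0,"wz":-0.115},{"tx":0,"ty":0,"tz":-0.9,"wx":0,"wy":0,"wz":-0.115},{"tx":0,"ty":0,"tz":-0.9,"wx":0,"wy":0,"wz":-0.115},{"tx":0,"ty":0,"tz":-0.9,"wx":0,"wy":0,"wz":-0.115},{"tx":0,"ty":0,"tz":-0.9,"wx":0,"wy":0,"wz":-0.115},{"tx":0,"ty":0,"tz":-0.9,"wx":0,"wy":0,"wz":-0.115},{"tx":0,"ty":0,"tz":-0.9,"wx":0,"wy":0,"wz":-0.115},{"tx":0,"ty":0,"tz":-0.9,"wx":0,"wy":0,"wz":-0.115},{"tx":0,"ty":0,"tz":-0.9,"wx":0,"wy":0,"wz":-0.115}])

```text
time_s: 1.12
ee_pos: [173.6, -548.0, 313.1]
ee_rot: [-180.0, -0.0, 90.4]
force: [0.1, 0.1, 0.7]
gripper_width: 91.4
gripper_force: 0.0
```

move_arm(plan=[{"tx":1,"ty":3.5,"tz":0,"wx":0,"wy":0,"wz":0},{"tx":1,"ty":3.5,"tz":0,"wx":0,"wy":0,"wz":0},{"tx":1,"ty":3.5,"tz":0,"wx":0,"wy":0,"wz":0},{"tx":1,"ty":3.5,"tz":0,"wx":0,"wy":0,"wz":0},{"tx":1,"ty":3.5,"tz":0,"wx":0,"wy":0,"wz":0},{"tx":1,"ty":3.5,"tz":0,"wx":0,"wy":0,"wz":0},{"tx":1,"ty":3.5,"tz":0,"wx":0,"wy":0,"wz":0},{"tx":1,"ty":3.5,"tz":0,"wx":0,"wy":0,"wz":0},{"tx":1,"ty":3.5,"tz":0,"wx":0,"wy":0,"wz":0},{"tx":1,"ty":3.5,"tz":0,"wx":0,"wy":0,"wz":0},{"tx":1,"ty":3.5,"tz":0,"wx":0,"wy":0,"wz":0},{"tx":1,"ty":3.5,"tz":0,"wx":0,"wy":0,"wz":0}])

```text
time_s: 2.12
ee_pos: [595.1, -426.9, 312.7]
ee_rot: [-180.0, -0.0, 90.1]
force: [0.2, -0.6, 0.0]
gripper_width: 91.1
gripper_force: 0.0
```

```bash
cat >> h.py <<'E'
import pickle
def shot(nm,view=True):
    f=grab_frame("wrist");pickle.dump(f,open(nm+".pkl","wb"))
    cv2.imwrite(f"pics/{nm}.png",f["color"][:,:,::-1]); s=env.state(); print(s["time_s"],s["ee_pos"],s["ee_rot"],s["qpos"].round(1),s["force"]); return f
E
python3 - <<'E'
from h import *
shot("w2")
E
```

```text
2.1667 [ 601.8401495  -423.60261875  310.4780106 ] [179.75380205  -0.19556623  90.3845938 ] [-36.2  32.5  53.2   0.3  94.3 -36.5] [ 2.64938784  2.68608759 -1.39970307]
```

move_arm(plan=[{"tx":2.5,"ty":0,"tz":0,"wx":0,"wy":0,"wz":0},{"tx":2.5,"ty":0,"tz":0,"wx":0,"wy":0,"wz":0},{"tx":2.5,"ty":0,"tz":0,"wx":0,"wy":0,"wz":0},{"tx":0,"ty":0,"tz":0,"wx":0,"wy":0,"wz":0},{"tx":0,"ty":0,"tz":0,"wx":0,"wy":0,"wz":0}])

```text
time_s: 2.58
ee_pos: [593.5, -351.8, 313.3]
ee_rot: [180.0, 0.0, 90.2]
force: [-0.2, -1.5, -0.1]
gripper_width: 90.9
gripper_force: 0.0
```

```bash
python3 - <<'E'
from h import *
shot("w3")
a,b=[cv2.imread(f"pics/w{i}.png")[:290] for i in(2,3)]
cv2.imwrite("pics/w23.png",np.vstack([a,b]))
E
```

```text
2.6333 [ 593.35974134 -352.85826161  313.04535528] [-1.79994784e+02  4.75565580e-02  9.00875449e+01] [-31.7  27.4  61.4  -0.   91.1 -31.8] [ 0.06484966 -1.0882555   0.2081569 ]
```

View pics/w23.png

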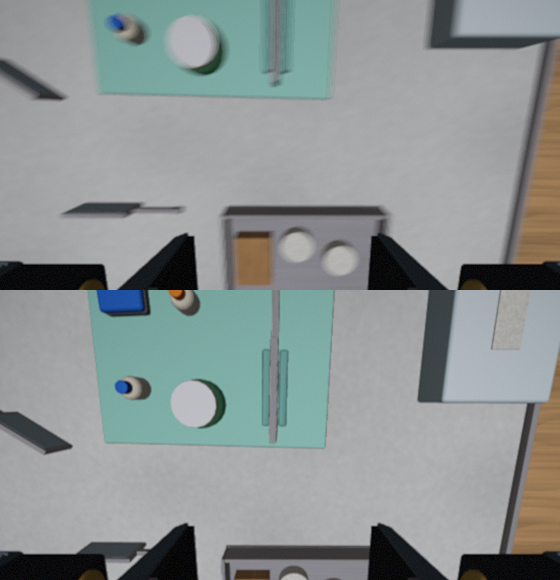

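Wrist views w2 and w3 show the mirror standing in the groove, its near end at about (273,150) in w3 and its edge running straight up the image. The mat lies nearly square to the world. I'll take more still shots while moving to +y.

move_arm(plan=[{"tx":3,"ty":0,"tz":0,"wx":0,"wy":0,"wz":0},{"tx":3,"ty":0,"tz":0,"wx":0,"wy":0,"wz":0},{"tx":3,"ty":0,"tz":0,"wx":0,"wy":0,"wz":0},{"tx":1,"ty":0,"tz":0,"wx":0,"wy":0,"wz":0},{"tx":0,"ty":0,"tz":0,"wx":0,"wy":0,"wz":0},{"tx":0,"ty":0,"tz":0,"wx":0,"wy":0,"wz":0},{"tx":0,"ty":0,"tz":0,"wx":0,"wy":0,"wz":0}])

```text
time_s: 3.22
ee_pos: [593.4, -254.6, 312.6]
ee_rot: [-180.0, 0.1, 90.0]
force: [-0.4, -0.6, -0.2]
gripper_width: 91.0
gripper_force: 0.0
```

```bash
python3 - <<'E'
from h import *
shot("w4")
E
```

```text
3.2667 [ 593.30774198 -254.63846578  312.56086543] [-1.79979983e+02  4.60125703e-02  8.99531869e+01] [-24.2  22.8  68.9  -0.1  88.3 -24.2] [-0.05094449 -0.06857881 -0.10562633]
```

move_arm(plan=[{"tx":3,"ty":0,"tz":0,"wx":0,"wy":0,"wz":0},{"tx":3,"ty":0,"tz":0,"wx":0,"wy":0,"wz":0},{"tx":3,"ty":0,"tz":0,"wx":0,"wy":0,"wz":0},{"tx":3,"ty":0,"tz":0,"wx":0,"wy":0,"wz":0},{"tx":0,"ty":0,"tz":0,"wx":0,"wy":0,"wz":0},{"tx":0,"ty":0,"tz":0,"wx":0,"wy":0,"wz":0},{"tx":0,"ty":0,"tz":0,"wx":0,"wy":0,"wz":0}])

```text
time_s: 3.85
ee_pos: [593.4, -134.1, 312.8]
ee_rot: [-180.0, 0.1, 90.0]
force: [0.9, 0.6, -0.4]
gripper_width: 91.0
gripper_force: 0.0
```

```bash
python3 - <<'E'
from h import *
shot("w5")
E
```

```text
3.9 [ 593.3907368  -134.38739244  312.72699436] [-1.79990635e+02  4.95444121e-02  8.99637710e+01] [-13.8  19.1  74.5  -0.1  86.4 -13.8] [ 0.21340846 -0.4689868  -0.6064183 ]
```

move_arm(plan=[{"tx":3,"ty":0,"tz":0,"wx":0,"wy":0,"wz":0},{"tx":3,"ty":0,"tz":0,"wx":0,"wy":0,"wz":0},{"tx":3,"ty":0,"tz":0,"wx":0,"wy":0,"wz":0},{"tx":0,"ty":0,"tz":0,"wx":0,"wy":0,"wz":0},{"tx":0,"ty":0,"tz":0,"wx":0,"wy":0,"wz":0},{"tx":0,"ty":0,"tz":0,"wx":0,"wy":0,"wz":0}])

```text
time_s: 4.4
ee_pos: [593.4, -44.2, 312.8]
ee_rot: [-180.0, 0.1, 90.0]
force: [-0.2, -0.5, 0.1]
gripper_width: 91.4
gripper_force: 0.0
```

```bash
python3 - <<'E'
from h import *
shot("w6")
a,b,c=[cv2.imread(f"pics/w{i}.png")[:290] for i in(4,5,6)]
im=np.zeros((600,800,3),np.uint8)
im[:300,:400]=cv2.resize(a[:,100:460],(400,300))
im[:300,400:]=cv2.resize(b[:,100:460],(400,300)); im[300:,:400]=cv2.resize(c[:,100:460],(400,300))
cv2.imwrite("pics/w456.png",im)
E
```

```text
4.45 [593.33385001 -44.38667792 312.78002105] [-1.79992725e+02  4.73350593e-02  8.99554710e+01] [-5.4 17.8 76.4 -0.  85.8 -5.3] [-0.32038465 -0.19118329 -0.98421682]
```

View pics/w456.png

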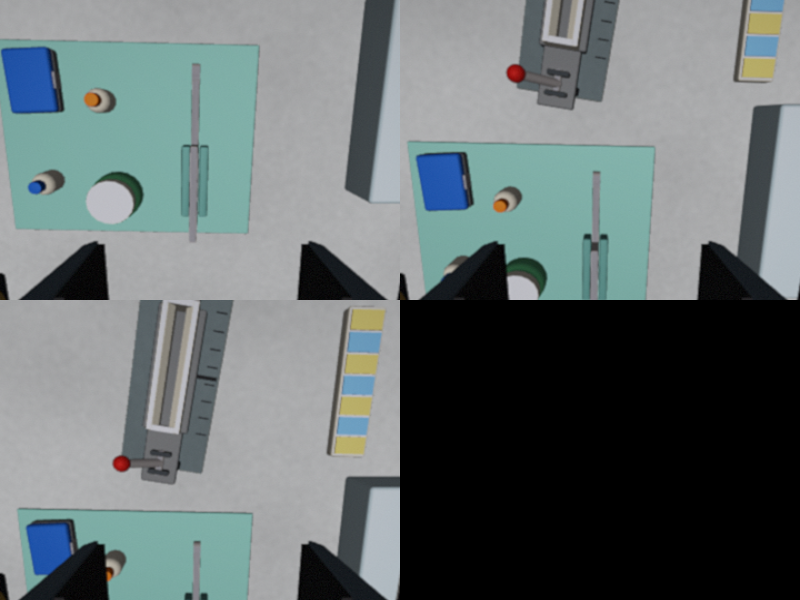

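w4 to w6 show the mirror in the groove, and the rail turned a few degrees clockwise. In w6 full-image pixels the holder is at about (255,65), the pointer at (286,75) and the lever ball at (209,157). The mark needs one view further on.

move_arm(plan=[{"tx":3,"ty":0,"tz":0,"wx":0,"wy":0,"wz":0},{"tx":3,"ty":0,"tz":0,"wx":0,"wy":0,"wz":0},{"tx":3,"ty":0,"tz":0,"wx":0,"wy":0,"wz":0},{"tx":0,"ty":0,"tz":0,"wx":0,"wy":0,"wz":0},{"tx":0,"ty":0,"tz":0,"wx":0,"wy":0,"wz":0},{"tx":0,"ty":0,"tz":0,"wx":0,"wy":0,"wz":0}])

```text
time_s: 4.95
ee_pos: [593.3, 45.8, 312.8]
ee_rot: [-180.0, 0.1, 90.0]
force: [0.1, 0.1, 0.4]
gripper_width: 91.2
gripper_force: 0.0
```

```bash
cat >> h.py <<'E'
def blobs(f,kind,mn=15):
    c=f["color"].astype(int); hsv=cv2.cvtColor(f["color"],cv2.COLOR_RGB2HSV).astype(int)
    h,s,v=hsv[...,0],hsv[...,1],hsv[...,2]
    m={"red":((h<6)|(h>174))&(s>150)&(v>70),"white":(v>205)&(s<40),"black":(v<32),
       "mir":(abs(h-85)>100)|((s<40)&(v>60))}[kind].astype(np.uint8)
    k,l,st,ce=cv2.connectedComponentsWithStats(m)
    return [(st[i].tolist(),ce[i].round(1).tolist(),(l==i).astype(np.uint8)) for i in range(1,k) if st[i,4]>=mn]
E
python3 - <<'E'
from h import *
f7=shot("w7"); F={i:pickle.load(open(f"w{i}.pkl","rb")) for i in(3,4,5,6,7)}
for i in F:
  for k in("red","white","black"):
    for st,ce,m in blobs(F[i],k):
        if st[1]<225 and (k!="white" or st[4]>150) and st[4]<8000: print(i,k,st,ce)
f=F[6]; print(f["color"][75,270:300].tolist()); print(F[6]["color"][40,225:300].sum(1).tolist())
f=F[4]; print(f["color"][160,250:300].tolist())
E
```

```text
5.0 [593.26230956  45.59858539 312.83747932] [-1.79995841e+02  4.88392358e-02  8.99520160e+01] [ 3.3 17.8 76.4 -0.  85.9  3.4] [ 0.09191806  0.65149925 -0.00589343]
5 red [197, 63, 15, 16, 203] [204.0, 70.5]
6 red [202, 151, 15, 14, 165] [209.0, 157.6]
7 red [297, 34, 18, 12, 153] [305.6, 39.6]
[[83, 82, 83], [104, 105, 107], [104, 106, 108], [106, 108, 110], [105, 105, 107], [90, 91, 92], [65, 66, 68], [51, 56, 58], [51, 54, 57], [44, 48, 50], [41, 43, 45], [40, 39, 41], [36, 36, 39], [33, 32, 34], [32, 31, 35], [28, 27, 29], [28, 29, 28], [30, 29, 31], [31, 30, 34], [32, 34, 35], [38, 39, 41], [43, 43, 45], [43, 48, 49], [48, 52, 54], [61, 66, 68], [77, 83, 88], [93, 100, 101], [124, 126, 126], [164, 165, 166], [171, 170, 172]]
[289, 297, 287, 293, 294, 301, 297, 292, 296, 304, 297, 297, 277, 249, 273, 312, 398, 541, 565, 558, 555, 508, 429, 392, 389, 399, 396, 378, 297, 224, 266, 312, 312, 314, 318, 311, 311, 325, 387, 450, 463, 454, 459, 490, 536, 562, 566, 559, 495, 295, 234, 302, 315, 318, 318, 293, 224, 195, 271, 290, 290, 286, 286, 287, 288, 292, 288, 295, 294, 290, 295, 299,
[... 154 characters left out ...]
127, 174, 166], [126, 174, 166], [127, 175, 167], [129, 176, 168], [114, 158, 152], [87, 125, 121], [88, 132, 128], [99, 148, 142], [102, 151, 146], [100, 150, 144], [99, 148, 143], [95, 139, 136], [108, 130, 129], [139, 139, 144], [136, 133, 140], [133, 131, 139], [132, 131, 138], [135, 132, 139], [134, 132, 139], [125, 122, 123], [93, 107, 105], [89, 128, 123], [92, 138, 134], [102, 151, 146], [101, 149, 145], [101, 151, 145], [99, 148, 143], [92, 137, 133], [79, 118, 114], [93, 131, 125], [124, 170, 162], [128, 177, 168], [128, 176, 168], [126, 174, 167], [129, 177, 169], [129, 175, 169], [128, 175, 166], [126, 174, 167], [128, 177, 169], [128, 175, 166], [128, 175, 168], [127, 174, 167]]
```

```bash
python3 - <<'E'
from h import *
F={i:pickle.load(open(f"w{i}.pkl","rb")) for i in(3,4,5,6,7)}
F0=pickle.load(open("F0.pkl","rb"))
# ball
r=[ray(F[5],204,70.5),ray(F[6],209,157.6)]; print("ball",tri(*r)); print("ball w6/scene",tri(r[1],ray(F0["scene"],264.4,210.2)))
print("mark on z=14",onz(F[7],305.6,39.6,14), "w7/scene tri",tri(ray(F[7],305.6,39.6),ray(F0["scene"],337.9,210.8)))
# holder rim
cor={}
for i in(6,7):
    c=F[i]["color"].astype(int); m=((c.min(2)>176)&(c.max(2)-c.min(2)<25)).astype(np.uint8)
    m[225:]=0; m[:,:150]=0; m[:,330:]=0
    k,l,st,ce=cv2.connectedComponentsWithStats(m)
    j=1+np.argmax(st[1:,4]); print(i,"rim",st[j],ce[j]); 
    pts=cv2.findNonZero((l==j).astype(np.uint8))[:,0,:]
    b=cv2.boxPoints(cv2.minAreaRect(pts.astype(np.float32))); print(b.round(1).tolist())
    print([onz(F[i],*p,68).round(1).tolist() for p in b]); cor[i]=b
# pointer
for i in(6,7):
    c=F[i]["color"].max(2); 
    for st,ce,m in [(s,e,m) for s,e,m in blobs(F[i],"black",8)]+[]:
        if 250<ce[0]<320 and st[1]<225: print(i,"ptr",st,ce,onz(F[i],*ce,24).round(1))
    m=(c<45).astype(np.uint8);k,l,st,ce=cv2.connectedComponentsWithStats(m)
    print([(st[j].tolist(),ce[j].round(1).tolist()) for j in range(1,k) if st[j,4]>20 and st[j,4]<2000 and 240<ce[j][0]<330])
# mirror
for i in(3,4):
    c=F[i]["color"].astype(int); m=((c.max(2)-c.min(2)<18)&(c.min(2)>85)); L=[]
    for v in range(0,220):
        u=np.where(m[v,230:310])[0]
        if 3<=len(u)<=16 and np.ptp(u)<20: L.append((v,230+u.min(),230+u.max()))
    L=np.array(L); print(i,len(L),L[:4].tolist(),L[-4:].tolist(),L[::12].tolist())
E
```

```text
ball (array([511.92250987, -16.3891228 ,  94.31267809]), np.float64(0.1793390308390864))
ball w6/scene (array([512.85349484, -15.8320615 ,  96.22224819]), np.float64(1.3584835751746676))
mark on z=14 [621.55106356 206.78900146  14.        ] w7/scene tri (array([622.07949975, 207.21325955,  13.18791279]), np.float64(1.0992137016861396))
6 rim [ 232    0   46  129 1077] [253.97214485  65.07613742]
[[229.60000610351562, 124.0999984741211], [247.8000030517578, -3.299999952316284], [278.1000061035156, 1.0], [259.8999938964844, 128.39999389648438]]
[[532.3, 18.6, 68.0], [556.9, 148.4, 68.0], [588.8, 144.3, 68.0], [567.2, 13.7, 68.0]]
7 rim [235  87  44 117 957] [255.73772205 143.15151515]
[[232.5, 199.39999389648438], [249.8000030517578, 86.69999694824219], [278.6000061035156, 91.0999984741211], [261.29998779296875, 203.8000030517578]]
[[532.0, 19.3, 68.0], [556.6, 149.3, 68.0], [588.8, 144.6, 68.0], [567.0, 13.6, 68.0]]
[([277, 73, 17, 5, 34], [285.0, 74.9])]
[([278, 147, 16, 4, 25], [284.8, 148.8]), ([268, 336, 4, 7, 26], [269.5, 339.0]), ([282, 336, 4, 7, 23], [283.2, 339.1])]
3 154 [[0, 273, 279], [1, 273, 279], [2, 273, 279], [3, 273, 279]] [[150, 269, 275], [151, 269, 275], [152, 270, 275], [156, 230, 244]] [[0, 273, 279], [12, 272, 278], [24, 272, 278], [36, 272, 278], [48, 271, 277], [60, 270, 278], [72, 270, 278], [84, 270, 277], [96, 270, 276], [108, 269, 277], [120, 269, 277], [132, 269, 276], [144, 269, 276]]
4 157 [[62, 273, 279], [63, 273, 279], [64, 273, 279], [65, 273, 279]] [[216, 270, 276], [217, 270, 276], [218, 270, 276], [219, 270, 276]] [[62, 273, 279], [74, 273, 279], [86, 273, 278], [98, 273, 278], [110, 273, 278], [122, 273, 278], [134, 272, 278], [147, 271, 278], [159, 271, 278], [171, 271, 278], [183, 270, 277], [195, 270, 277], [207, 270, 277], [219, 270, 276]]
```

```bash
python3 - <<'E'
from h import *
F={i:pickle.load(open(f"w{i}.pkl","rb")) for i in(3,4,5,6,7)}
f=F[7]; c=f["color"].astype(int); m=((c.min(2)>176)&(c.max(2)-c.min(2)<25))
for side,(lo,hi) in {"L":(95,190),"R":(100,195)}.items():
    P=[]
    for v in range(lo,hi):
        u=np.where(m[v,225:285])[0]
        if len(u): P.append(onz(f,225+(u.min()-.5 if side=="L" else u.max()+.5),v,68)[:2])
    vx,vy,x0,y0=cv2.fitLine(np.float32(P),cv2.DIST_HUBER,0,.01,.01).ravel(); print(side,np.degrees(np.arctan2(vx,vy)),x0+vx/vy*(81.5-y0))
print("ptr",tri(ray(F[6],285,74.9),ray(F[7],284.8,148.8)))
ends={}
for i in(3,4):
    c=F[i]["color"].astype(int); m=((c.max(2)-c.min(2)<18)&(c.min(2)>85)); L=[]
    for v in range(0,280):
        u=np.where(m[v,262:290])[0]
        if 3<=len(u)<=14: L.append((v,262+u.min(),262+u.max()))
    L=np.array(L); print(i,L[-6:].tolist()); 
    P=np.array([onz(F[i],(a+b)/2,v,86)[:2] for v,a,b in L if (v>75 if i==3 else v>155) and v<(148 if i==3 else 222)])
    vx,vy,x0,y0=cv2.fitLine(np.float32(P),cv2.DIST_HUBER,0,.01,.01).ravel(); print("mir line angle",np.degrees(np.arctan2(vx,vy)),"x at y=-250",x0+vx/vy*(-250-y0),P[0],P[-1])
    # widths for jump
    print([(v,b-a+1) for v,a,b in L if (30<v<80 if i==3 else 125<v<170)][::2])
E
```

```text
L 9.677979 544.7757
R 9.707909 578.1487
ptr (array([596.30960775,  75.63974502,  22.75157988]), np.float64(0.25082791301593194))
3 [[147, 269, 275], [148, 269, 275], [149, 269, 275], [150, 269, 275], [151, 269, 275], [152, 270, 275]]
mir line angle 1.5896897 x at y=-250 583.5947 [ 584.0255612  -238.59713789] [ 581.43747399 -313.26907214]
[(np.int64(31), np.int64(7)), (np.int64(33), np.int64(7)), (np.int64(35), np.int64(7)), (np.int64(37), np.int64(7)), (np.int64(39), np.int64(7)), (np.int64(41), np.int64(7)), (np.int64(43), np.int64(7)), (np.int64(45), np.int64(7)), (np.int64(47), np.int64(8)), (np.int64(49), np.int64(7)), (np.int64(51), np.int64(7)), (np.int64(53), np.int64(7)), (np.int64(55), np.int64(7)), (np.int64(57), np.int64(8)), (np.int64(59), np.int64(8)), (np.int64(61), np.int64(9)), (np.int64(63), np.int64(9)), (np.int64(65), np.int64(9)), (np.int64(67), np.int64(9)), (np.int64(69), np.int64(9)), (np.int64(71), np.int64(9)), (np.int64(73), np.int64(9)), (np.int64(75), np.int64(9)), (np.int64(77), np.int64(9)), (np.int64(79), np.int64(9))]
4 [[219, 270, 276], [220, 270, 276], [221, 270, 276], [222, 270, 276], [223, 270, 276], [224, 270, 276]]
mir line angle 1.9393885 x at y=-250 583.41174 [ 584.14008072 -226.15782173] [ 581.77684889 -303.1458581 ]
[(np.int64(126), np.int64(7)), (np.int64(128), np.int64(7)), (np.int64(130), np.int64(7)), (np.int64(132), np.int64(7)), (np.int64(134), np.int64(7)), (np.int64(136), np.int64(7)), (np.int64(138), np.int64(7)), (np.int64(141), np.int64(4)), (np.int64(143), np.int64(7)), (np.int64(145), np.int64(7)), (np.int64(147), np.int64(8)), (np.int64(149), np.int64(8)), (np.int64(151), np.int64(8)), (np.int64(153), np.int64(8)), (np.int64(155), np.int64(8)), (np.int64(157), np.int64(8)), (np.int64(159), np.int64(8)), (np.int64(161), np.int64(8)), (np.int64(163), np.int64(8)), (np.int64(165), np.int64(8)), (np.int64(167), np.int64(8)), (np.int64(169), np.int64(8))]
```

```bash
python3 - <<'E'
from h import *
F={i:pickle.load(open(f"w{i}.pkl","rb")) for i in(3,4)}
print(F[3]["color"][144:162,270:275].mean((1)).round().astype(int).tolist())
print(F[4]["color"][216:244,270:276].mean((1)).round().astype(int).tolist())
a=F[3]["color"][30:165,240:310]; b=F[4]["color"][115:250,240:310]
cv2.imwrite("pics/m34.png",cv2.resize(np.hstack([a,b]),None,fx=4.3,fy=4.3,interpolation=cv2.INTER_CUBIC)[:,:,::-1])
E
```

```text
[[136, 134, 141], [137, 135, 142], [137, 135, 143], [137, 135, 142], [137, 135, 142], [137, 135, 142], [137, 135, 142], [138, 135, 142], [137, 140, 144], [133, 155, 152], [128, 172, 165], [125, 174, 166], [123, 158, 153], [142, 153, 152], [167, 167, 168], [172, 172, 173], [170, 171, 172], [169, 170, 171]]
[[134, 134, 140], [134, 134, 140], [135, 135, 140], [134, 135, 141], [136, 136, 142], [137, 136, 142], [136, 136, 142], [136, 136, 142], [137, 136, 142], [138, 137, 143], [138, 137, 143], [138, 137, 143], [136, 135, 142], [137, 135, 142], [137, 136, 142], [136, 136, 142], [137, 137, 143], [144, 141, 146], [156, 155, 157], [168, 168, 170], [172, 173, 174], [172, 174, 174], [172, 174, 175], [172, 173, 174], [172, 174, 174], [172, 173, 174], [171, 172, 173], [170, 172, 172]]
```

View pics/m34.png

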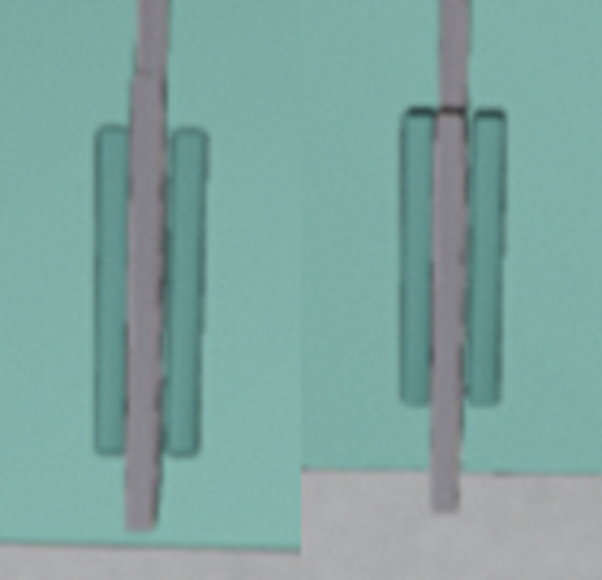

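The crop shows the head's top edge. In w3 it runs from row 47.5 to 153 and in w4 from 140.6 to 233.9, about 110 mm long, so this is the right mirror. Next the stand: align to the rail (yaw 80.3) and go down over it.

move_arm(plan=[{"tx":1.79,"ty":-1.59,"tz":0,"wx":0,"wy":0,"wz":0},{"tx":1.79,"ty":-1.59,"tz":0,"wx":0,"wy":0,"wz":0},{"tx":0,"ty":0,"tz":2.5,"wx":0,"wy":0,"wz":0.084},{"tx":0,"ty":0,"tz":3.3,"wx":0,"wy":0,"wz":0.084},{"tx":0,"ty":0,"tz":3.5,"wx":0,"wy":0,"wz":0},{"tx":0,"ty":0,"tz":3.5,"wx":0,"wy":0,"wz":0},{"tx":0,"ty":0,"tz":3.5,"wx":0,"wy":0,"wz":0},{"tx":0,"ty":0,"tz":0,"wx":0,"wy":0,"wz":0},{"tx":0,"ty":0,"tz":0,"wx":0,"wy":0,"wz":0}])

```text
time_s: 5.75
ee_pos: [560.6, 81.7, 149.0]
ee_rot: [-179.8, 0.1, 80.3]
force: [1.2, -0.5, 0.2]
gripper_width: 91.6
gripper_force: 0.0
```

```bash
python3 - <<'E'
from h import *
F={i:pickle.load(open(f"w{i}.pkl","rb")) for i in(3,4)}
for n,p,q in[("far",(274,47.5),(275.2,140.6)),("near",(272.5,153),(273,233.7))]: print(n,tri(ray(F[3],*p),ray(F[4],*q)), onz(F[3],*p,86)[:2],onz(F[4],*q,86)[:2])
E
```

```text
far (array([ 584.45600253, -209.65236837,   78.84203001]), np.float64(0.9086890186578356)) [ 584.15321759 -210.78274786] [ 585.04935219 -209.05817612]
near (array([ 581.7098113 , -320.33736941,   82.74477664]), np.float64(0.326882299892626)) [ 581.96019825 -319.95857598] [ 581.63742485 -319.16818547]
```

move_arm(plan=[{"tx":0,"ty":0.05,"tz":3,"wx":0,"wy":0,"wz":0},{"tx":0,"ty":0,"tz":3,"wx":0,"wy":0,"wz":0},{"tx":0,"ty":0,"tz":2.2,"wx":0,"wy":0,"wz":0},{"tx":0,"ty":0,"tz":1.2,"wx":0,"wy":0,"wz":0},{"tx":0,"ty":0,"tz":0.8,"wx":0,"wy":0,"wz":0},{"tx":0,"ty":0,"tz":0,"wx":0,"wy":0,"wz":0}])

```text
time_s: 6.25
ee_pos: [562.9, 82.5, 48.7]
ee_rot: [179.9, -0.0, 80.4]
force: [0.1, -1.1, 0.1]
gripper_width: 90.9
gripper_force: 0.0
```

move_arm(plan=[{"tx":0,"ty":0,"tz":0,"wx":0,"wy":0,"wz":0},{"tx":0,"ty":0,"tz":0,"wx":0,"wy":0,"wz":0},{"tx":0,"ty":0,"tz":0,"wx":0,"wy":0,"wz":0},{"tx":0,"ty":0,"tz":0,"wx":0,"wy":0,"wz":0},{"tx":0,"ty":0,"tz":0,"wx":0,"wy":0,"wz":0},{"tx":0,"ty":0,"tz":0,"wx":0,"wy":0,"wz":0},{"tx":0,"ty":0,"tz":0,"wx":0,"wy":0,"wz":0},{"tx":0,"ty":0,"tz":0,"wx":0,"wy":0,"wz":0}], gripper=2.5, force=15)

```text
time_s: 6.92
ee_pos: [561.7, 82.9, 48.0]
ee_rot: [180.0, 0.0, 80.4]
force: [-0.1, 0.3, -0.4]
gripper_width: 41.0
gripper_force: 0.0
```

move_arm(plan=[{"tx":0,"ty":0,"tz":0,"wx":0,"wy":0,"wz":0},{"tx":0,"ty":0,"tz":0,"wx":0,"wy":0,"wz":0},{"tx":0,"ty":0,"tz":0,"wx":0,"wy":0,"wz":0},{"tx":0,"ty":0,"tz":0,"wx":0,"wy":0,"wz":0}])

```text
time_s: 7.25
ee_pos: [562.3, 82.9, 47.9]
ee_rot: [179.9, -0.0, 80.4]
force: [2.5, -0.1, -1.9]
gripper_width: 35.0
gripper_force: 15.0
```

move_arm(plan=[{"tx":0.8,"ty":0,"tz":0,"wx":0,"wy":0,"wz":0},{"tx":1.4,"ty":0,"tz":0,"wx":0,"wy":0,"wz":0},{"tx":1.4,"ty":0,"tz":0,"wx":0,"wy":0,"wz":0},{"tx":1.4,"ty":0,"tz":0,"wx":0,"wy":0,"wz":0},{"tx":1.4,"ty":0,"tz":0,"wx":0,"wy":0,"wz":0},{"tx":1.4,"ty":0,"tz":0,"wx":0,"wy":0,"wz":0},{"tx":1.4,"ty":0,"tz":0,"wx":0,"wy":0,"wz":0},{"tx":1.4,"ty":0,"tz":0,"wx":0,"wy":0,"wz":0},{"tx":1.4,"ty":0,"tz":0,"wx":0,"wy":0,"wz":0},{"tx":0.9,"ty":0,"tz":0,"wx":0,"wy":0,"wz":0},{"tx":0.47,"ty":0,"tz":0,"wx":0,"wy":0,"wz":0}])

```text
time_s: 8.17
ee_pos: [584.7, 215.1, 48.0]
ee_rot: [179.9, 0.0, 80.5]
force: [3.4, -4.0, -0.4]
gripper_width: 35.1
gripper_force: 15.0
```

move_arm(plan=[{"tx":0,"ty":0,"tz":0,"wx":0,"wy":0,"wz":0},{"tx":0,"ty":0,"tz":0,"wx":0,"wy":0,"wz":0},{"tx":0,"ty":0,"tz":0,"wx":0,"wy":0,"wz":0},{"tx":0,"ty":0,"tz":0,"wx":0,"wy":0,"wz":0}])

```text
time_s: 8.5
ee_pos: [584.8, 215.4, 48.0]
ee_rot: [179.9, -0.1, 80.4]
force: [5.1, 1.7, -3.6]
gripper_width: 35.0
gripper_force: 15.0
```

```bash
python3 - <<'E'
from h import *
f=shot("w8")
a=f["color"][:300,100:460]
s=grab_frame("side"); d=grab_frame("scene"); pickle.dump((s,d),open("F8.pkl","wb"))
b=s["color"][130:250,230:330]; c=d["color"][170:260,250:370]
im=np.zeros((600,800,3),np.uint8); im[:300,:360]=a; im[:480,380:780]=cv2.resize(b,(400,480),interpolation=2); im[310:580,:360]=cv2.resize(c,(360,270),interpolation=2)
cv2.imwrite("pics/w8c.png",im[:,:,::-1])
for k in("red","black"):print([(s,e) for s,e,m in blobs(f,k) if s[4]<3000])
E
```

```text
8.55 [584.76069778 215.36107734  47.9766614 ] [ 1.79901436e+02 -1.20043519e-01  8.04137010e+01] [19.1 30.5 95.7  0.1 53.7 28.7] [ 5.6351838   3.4472553  -2.39112098]
[([334, 236, 27, 10, 241], [348.0, 240.2])]
[([240, 12, 86, 25, 619], [283.2, 23.7]), ([225, 237, 41, 60, 665], [238.0, 273.0]), ([301, 237, 38, 60, 657], [326.4, 273.3]), ([342, 247, 18, 5, 48], [351.9, 248.6]), ([0, 263, 86, 35, 664], [18.3, 283.6]), ([542, 263, 14, 5, 18], [547.4, 263.8]), ([213, 293, 9, 4, 18], [217.2, 294.7]), ([527, 293, 33, 5, 98], [545.0, 295.0]), ([237, 327, 6, 27, 101], [238.7, 337.0]), ([323, 327, 6, 28, 101], [326.0, 336.6]), ([217, 328, 10, 9, 26], [222.6, 332.5]), ([217, 344, 11, 15, 52], [222.8, 350.8])]
```

View pics/w8c.png

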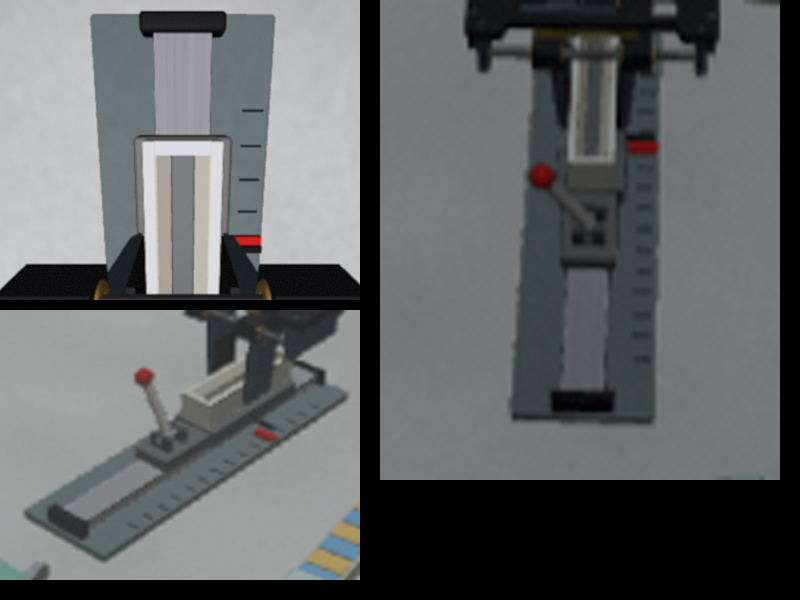

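```bash
python3 - <<'E'
from h import *
f=pickle.load(open("w8.pkl","rb")); s,d=pickle.load(open("F8.pkl","rb"))
yd=np.array([.1674,.9859])
c=f["color"].astype(int)
for u in(340,345,350,355): print(u,c[228:256,u].tolist())
p=onz(f,351.9,248.6,22.75); print("ptr",p)
for z,v in((14,236),(14,244),(14,246)): print(onz(f,348,v,z))
print("mark rel ptr y:",(np.array([621.8,207])-p[:2])@yd)
for n,g,box in(("side",s,(155,175,285,310)),("scene",d,(200,225,325,350))):
    g=g["color"].astype(int)[box[0]:box[1],box[2]:box[3]]; m=(g[...,0]-g[...,1]>30); v,u=np.nonzero(m); print(n,"red",u.mean()+box[2],v.mean()+box[0]); m=g.max(2)<45; v,u=np.nonzero(m); print("blk",list(zip(u+box[2],v+box[0])))
E
```

```text
340 [[109, 121, 124], [110, 120, 126], [107, 118, 123], [109, 119, 124], [110, 123, 127], [107, 119, 126], [93, 97, 102], [77, 43, 44], [126, 15, 13], [183, 32, 25], [205, 35, 28], [206, 32, 30], [206, 33, 31], [208, 36, 32], [208, 35, 32], [201, 33, 29], [170, 31, 32], [94, 23, 26], [30, 24, 29], [22, 31, 35], [28, 32, 37], [28, 35, 37], [26, 32, 36], [26, 32, 36], [23, 31, 36], [27, 32, 37], [27, 33, 38], [24, 34, 36]]
345 [[108, 121, 125], [109, 122, 126], [109, 121, 126], [110, 121, 126], [109, 122, 127], [106, 119, 124], [92, 98, 103], [78, 44, 45], [127, 14, 12], [183, 28, 23], [203, 31, 27], [205, 34, 31], [205, 35, 32], [204, 33, 30], [205, 33, 30], [205, 36, 34], [178, 31, 29], [110, 23, 21], [36, 15, 16], [18, 22, 25], [27, 26, 31], [34, 32, 36], [28, 28, 32], [31, 29, 34], [30, 31, 34], [40, 43, 47], [41, 45, 51], [33, 39, 44]]
350 [[109, 121, 126], [111, 123, 127], [109, 121, 126], [110, 122, 128], [108, 120, 124], [110, 122, 127], [93, 100, 103], [78, 45, 47], [125, 12, 8], [182, 28, 25], [203, 35, 30], [206, 37, 32], [203, 32, 29], [204, 36, 30], [205, 35, 29], [204, 33
[... 1414 characters left out ...]
(np.int64(291), np.int64(159)), (np.int64(289), np.int64(160)), (np.int64(290), np.int64(160)), (np.int64(291), np.int64(160)), (np.int64(289), np.int64(161)), (np.int64(290), np.int64(161)), (np.int64(291), np.int64(161)), (np.int64(289), np.int64(162)), (np.int64(290), np.int64(162)), (np.int64(295), np.int64(163)), (np.int64(296), np.int64(163)), (np.int64(297), np.int64(163)), (np.int64(291), np.int64(164)), (np.int64(292), np.int64(164)), (np.int64(293), np.int64(164)), (np.int64(294), np.int64(164)), (np.int64(295), np.int64(164)), (np.int64(296), np.int64(164)), (np.int64(297), np.int64(164)), (np.int64(298), np.int64(164)), (np.int64(291), np.int64(165))]
scene red 338.0 211.0
blk []
```

The pointer is within about 0.5 mm of the mark's middle. Raised, its black bar appears just off the red mark: (352,249) against (348,240) in the wrist view, which matches parallax at z 23. I'll release, lift, and check from almost straight above on the way to the lever.

move_arm(plan=[{"tx":0,"ty":0,"tz":0,"wx":0,"wy":0,"wz":0},{"tx":0,"ty":0,"tz":0,"wx":0,"wy":0,"wz":0},{"tx":0,"ty":0,"tz":0,"wx":0,"wy":0,"wz":0},{"tx":0,"ty":0,"tz":0,"wx":0,"wy":0,"wz":0},{"tx":0,"ty":0,"tz":-1,"wx":0,"wy":0,"wz":0},{"tx":0,"ty":0,"tz":-2,"wx":0,"wy":0,"wz":0},{"tx":0,"ty":0,"tz":-3.2,"wx":0,"wy":0,"wz":0},{"tx":0,"ty":0,"tz":-3,"wx":0,"wy":0,"wz":0},{"tx":0,"ty":0,"tz":-3,"wx":0,"wy":0,"wz":0}], gripper=6)

```text
time_s: 9.4
ee_pos: [583.6, 214.7, 172.0]
ee_rot: [-180.0, 0.0, 80.4]
force: [0.0, 0.4, 0.2]
gripper_width: 59.9
gripper_force: 0.0
```

move_arm(plan=[{"tx":-2.7,"ty":-1.7,"tz":0,"wx":0,"wy":0,"wz":0},{"tx":-2.7,"ty":-1.7,"tz":0,"wx":0,"wy":0,"wz":0},{"tx":-2.7,"ty":-1.7,"tz":0,"wx":0,"wy":0,"wz":0},{"tx":-2.5,"ty":-1.8,"tz":0,"wx":0,"wy":0,"wz":0},{"tx":0,"ty":0,"tz":0,"wx":0,"wy":0,"wz":0},{"tx":0,"ty":0,"tz":0,"wx":0,"wy":0,"wz":0},{"tx":0,"ty":0,"tz":0,"wx":0,"wy":0,"wz":0}], gripper=0)

```text
time_s: 9.98
ee_pos: [499.1, 122.1, 170.9]
ee_rot: [179.9, -0.1, 80.4]
force: [0.0, -0.0, 0.2]
gripper_width: 16.5
gripper_force: 0.0
```

```bash
python3 - <<'E'
from h import *
f=shot("w9"); print(ray(f,280,210)[0])
r=[(s,e) for s,e,m in blobs(f,"red")]; print(r)
c=f["color"]; x,y,w,h=[t for t in r if t[0][2]>t[0][3]][0][0]
roi=c[y-25:y+h+25,x-25:x+w+10].max(2); 
m=(roi<45).astype(np.uint8); k,l,st,ce=cv2.connectedComponentsWithStats(m)
print([(st[j].tolist(),(ce[j]+[x-25,y-25]).round(1).tolist()) for j in range(1,k) if st[j,4]>5])
for u in (x+5,x+w//2,x+w-5): print(c[y-8:y+h+8,u].tolist())
E
```

```text
10.0333 [499.32337065 122.33264236 170.59930986] [ 1.79905291e+02 -5.37112783e-02  8.04421380e+01] [ 12.5  14.7 101.5   0.   63.7  22. ] [-0.58280325 -0.33303811  0.75625916]
[511.0360327  198.98663287 341.98125421]
[([401, 74, 15, 3, 45], [408.0, 75.0]), ([400, 80, 16, 6, 93], [407.6, 82.5]), ([320, 210, 23, 22, 410], [331.2, 220.5])]Traceback (most recent call last):
  File "<stdin>", line 4, in <module>
ValueError: too many values to unpack (expected 4)
```

```bash
python3 - <<'E'
from h import *
f=pickle.load(open("w9.pkl","rb")); c=f["color"].astype(int)
for u in (403,408,413): print([(v,*c[v,u]) for v in range(70,90)])
yd=np.array([.1665,.986])
for z,v in((14,74),(14,86),(22.75,78),(24,78),(14,80)): p=onz(f,408,v,z); print(z,v,p.round(1),(p[:2]@yd).round(2))
E
```

```text
[(70, np.int64(98), np.int64(109), np.int64(113)), (71, np.int64(95), np.int64(108), np.int64(112)), (72, np.int64(101), np.int64(107), np.int64(112)), (73, np.int64(133), np.int64(92), np.int64(96)), (74, np.int64(167), np.int64(54), np.int64(53)), (75, np.int64(152), np.int64(28), np.int64(29)), (76, np.int64(79), np.int64(24), np.int64(28)), (77, np.int64(25), np.int64(25), np.int64(31)), (78, np.int64(20), np.int64(26), np.int64(27)), (79, np.int64(40), np.int64(29), np.int64(30)), (80, np.int64(92), np.int64(22), np.int64(27)), (81, np.int64(151), np.int64(26), np.int64(23)), (82, np.int64(183), np.int64(28), np.int64(27)), (83, np.int64(189), np.int64(31), np.int64(25)), (84, np.int64(187), np.int64(31), np.int64(30)), (85, np.int64(163), np.int64(42), np.int64(43)), (86, np.int64(122), np.int64(83), np.int64(85)), (87, np.int64(98), np.int64(107), np.int64(111)), (88, np.int64(96), np.int64(111), np.int64(114)), (89, np.int64(98), np.int64(110), np.int64(114))]
[(70, np.int64(96), np.int64(107), np.int64(112)), (71, np.int64(95), np.int64(109), np.int64(113)), (72, np.int64(10
[... 1318 characters left out ...]
t64(37), np.int64(26), np.int64(29)), (80, np.int64(91), np.int64(26), np.int64(25)), (81, np.int64(149), np.int64(23), np.int64(19)), (82, np.int64(183), np.int64(28), np.int64(22)), (83, np.int64(185), np.int64(24), np.int64(21)), (84, np.int64(183), np.int64(25), np.int64(21)), (85, np.int64(162), np.int64(45), np.int64(43)), (86, np.int64(122), np.int64(82), np.int64(86)), (87, np.int64(105), np.int64(113), np.int64(115)), (88, np.int64(101), np.int64(112), np.int64(116)), (89, np.int64(105), np.int64(114), np.int64(115))]
14 74 [625.7 211.   14. ] 312.26
14 86 [625.  201.1  14. ] 302.34
22.75 78 [622.4 207.5  22.8] 308.24
24 78 [622.  207.5  24. ] 308.13
14 80 [625.4 206.1  14. ] 307.33
```

The near-overhead view shows the black pointer (row 78) inside the red mark (rows 73.4 to 85.7). After parallax the offset is about 0.4 mm, so the stand is on its mark. Now I'll lower beside the lever with the fingers closed and push along rail +x.

```bash
python3 - <<'E'
from h import *
f=pickle.load(open("w9.pkl","rb")); p=onz(f,331.2,220.5,95); print(p)
xd=np.array([.986,-.1665]); yd=np.array([.1665,.986]); t=np.array([499.2,122.3])
print("ball rel tcp along x,y tool(tx=yd,ty=xd):",(p[:2]-t)@yd,(p[:2]-t)@xd)
E
```

```text
[534.31620707 116.10286426  95.        ]
ball rel tcp along x,y tool(tx=yd,ty=xd): -0.2635273636540063 35.65640327413976
```

move_arm(plan=[{"tx":0,"ty":0,"tz":3,"wx":0,"wy":0,"wz":0},{"tx":0,"ty":0,"tz":3,"wx":0,"wy":0,"wz":0},{"tx":0,"ty":0,"tz":2.2,"wx":0,"wy":0,"wz":0},{"tx":0,"ty":0,"tz":1.3,"wx":0,"wy":0,"wz":0},{"tx":0,"ty":0,"tz":0,"wx":0,"wy":0,"wz":0}], force=20)

```text
time_s: 10.45
ee_pos: [497.0, 122.1, 71.9]
ee_rot: [-179.7, 0.1, 80.5]
force: [-0.9, -0.1, -0.2]
gripper_width: 0.3
gripper_force: 0.0
```

move_arm(plan=[{"tx":0,"ty":0.3,"tz":0,"wx":0,"wy":0,"wz":0},{"tx":0,"ty":0.7,"tz":0,"wx":0,"wy":0,"wz":0},{"tx":0,"ty":0.7,"tz":0,"wx":0,"wy":0,"wz":0},{"tx":0,"ty":0.7,"tz":0,"wx":0,"wy":0,"wz":0},{"tx":0,"ty":0.7,"tz":0,"wx":0,"wy":0,"wz":0},{"tx":0,"ty":0.7,"tz":0,"wx":0,"wy":0,"wz":0},{"tx":0,"ty":0.7,"tz":0,"wx":0,"wy":0,"wz":0},{"tx":0,"ty":0.7,"tz":0,"wx":0,"wy":0,"wz":0},{"tx":0,"ty":0.7,"tz":0,"wx":0,"wy":0,"wz":0},{"tx":0,"ty":0.7,"tz":0,"wx":0,"wy":0,"wz":0},{"tx":0,"ty":0.5,"tz":0,"wx":0,"wy":0,"wz":0},{"tx":0,"ty":0.3,"tz":0,"wx":0,"wy":0,"wz":0}])

```text
time_s: 11.45
ee_pos: [571.6, 109.2, 74.5]
ee_rot: [-179.9, 0.0, 80.4]
force: [-2.3, 0.7, -0.1]
gripper_width: 0.5
gripper_force: 0.8
```

move_arm(plan=[{"tx":0,"ty":0.2,"tz":0,"wx":0,"wy":0,"wz":0},{"tx":0,"ty":0.2,"tz":0,"wx":0,"wy":0,"wz":0},{"tx":0,"ty":0.2,"tz":0,"wx":0,"wy":0,"wz":0},{"tx":0,"ty":0,"tz":0,"wx":0,"wy":0,"wz":0}])

```text
time_s: 11.78
ee_pos: [577.5, 108.4, 75.0]
ee_rot: [180.0, 0.0, 80.4]
force: [-1.2, 0.5, 0.2]
gripper_width: 0.4
gripper_force: 0.4
```

move_arm(plan=[{"tx":0,"ty":0.2,"tz":0,"wx":0,"wy":0,"wz":0},{"tx":0,"ty":0.1,"tz":0,"wx":0,"wy":0,"wz":0},{"tx":0,"ty":0,"tz":0,"wx":0,"wy":0,"wz":0}])

```text
time_s: 12.03
ee_pos: [580.4, 107.9, 75.1]
ee_rot: [180.0, -0.0, 80.4]
force: [-1.1, 0.5, 0.9]
gripper_width: 0.5
gripper_force: 0.5
```

move_arm(plan=[{"tx":0,"ty":0.2,"tz":0,"wx":0,"wy":0,"wz":0},{"tx":0,"ty":0.1,"tz":0,"wx":0,"wy":0,"wz":0},{"tx":0,"ty":0,"tz":0,"wx":0,"wy":0,"wz":0}])

```text
time_s: 12.28
ee_pos: [583.5, 107.4, 75.0]
ee_rot: [180.0, -0.0, 80.4]
force: [-0.8, 0.5, -0.2]
gripper_width: 0.4
gripper_force: 0.5
```

```bash
python3 - <<'E'
from h import *
f=shot("w10"); d=grab_frame("scene");s=grab_frame("side")
for g in(f,d,s): print([(s,e) for s,e,m in blobs(g,"red",6)])
pickle.dump((s,d),open("F10.pkl","wb"))
E
```

```text
12.3333 [583.46359507 107.4112275   75.00655213] [ 1.79960972e+02 -4.00389504e-03  8.04327400e+01] [ 9.3 26.6 98.2 -0.  55.1 18.9] [-1.19453272  0.14041379  0.29474864]
[([300, 57, 35, 3, 102], [317.0, 58.0]), ([299, 66, 36, 9, 316], [316.4, 70.0]), ([321, 259, 23, 5, 91], [332.2, 261.3])]
[([316, 201, 5, 4, 17], [317.9, 202.8]), ([335, 210, 7, 3, 11], [338.0, 211.0])]
[([294, 173, 5, 5, 21], [296.1, 175.3])]
```

```bash
python3 - <<'E'
from h import *
s,d=pickle.load(open("F10.pkl","rb")); p,e=tri(ray(d,317.9,202.8),ray(s,296.1,175.3)); print(p,e)
xd=np.array([.986,-.1665]); q=(p[:2]-[566.9,110.4])@xd; print(q,p[2]-44,np.degrees(np.arctan2(q,p[2]-44)))
E
```

```text
[608.07283972 103.09538328  89.49080564] 1.5522674330098567
41.81263864415703 45.49080563809201 42.58750769714394
```

move_arm(plan=[{"tx":0,"ty":0.15,"tz":0,"wx":0,"wy":0,"wz":0},{"tx":0,"ty":0.15,"tz":0,"wx":0,"wy":0,"wz":0},{"tx":0,"ty":0,"tz":0,"wx":0,"wy":0,"wz":0}])

```text
time_s: 12.68
ee_pos: [585.1, 107.0, 74.7]
ee_rot: [-179.9, 0.0, 80.4]
force: [-3.7, 0.7, 0.8]
gripper_width: 0.6
gripper_force: 2.1
```

move_arm(plan=[{"tx":0,"ty":0.15,"tz":0,"wx":0,"wy":0,"wz":0},{"tx":0,"ty":0.1,"tz":0,"wx":0,"wy":0,"wz":0},{"tx":0,"ty":0,"tz":0,"wx":0,"wy":0,"wz":0}])

```text
time_s: 12.93
ee_pos: [585.4, 106.9, 74.5]
ee_rot: [-179.6, 0.0, 80.4]
force: [-8.6, 2.6, 4.4]
gripper_width: 0.8
gripper_force: 4.6
```

The force rose to 9 N with almost no travel, so the lever is at its stop. Backing off and going to the mirror.

move_arm(plan=[{"tx":0,"ty":-1.5,"tz":0,"wx":0,"wy":0,"wz":0},{"tx":0,"ty":-1,"tz":-2,"wx":0,"wy":0,"wz":0},{"tx":0,"ty":0,"tz":-3.5,"wx":0,"wy":0,"wz":0},{"tx":0,"ty":0,"tz":-3.5,"wx":0,"wy":0,"wz":-0.0685},{"tx":0,"ty":0,"tz":-3,"wx":0,"wy":0,"wz":-0.0685},{"tx":-3.5,"ty":0.4,"tz":0,"wx":0,"wy":0,"wz":0},{"tx":-3.7,"ty":0.4,"tz":0,"wx":0,"wy":0,"wz":0},{"tx":-3.7,"ty":0.4,"tz":0,"wx":0,"wy":0,"wz":0},{"tx":-3.7,"ty":0.4,"tz":0,"wx":0,"wy":0,"wz":0},{"tx":-3.7,"ty":0.4,"tz":0,"wx":0,"wy":0,"wz":0},{"tx":-3.7,"ty":0.4,"tz":0,"wx":0,"wy":0,"wz":0}], gripper=3.5)

```text
time_s: 13.85
ee_pos: [582.3, -112.3, 195.5]
ee_rot: [179.8, 0.1, 88.3]
force: [0.6, -0.2, -0.2]
gripper_width: 35.1
gripper_force: 0.0
```

move_arm(plan=[{"tx":-3.7,"ty":0.4,"tz":0,"wx":0,"wy":0,"wz":0},{"tx":-3.7,"ty":0,"tz":0,"wx":0,"wy":0,"wz":0},{"tx":-3.7,"ty":0,"tz":0,"wx":0,"wy":0,"wz":0},{"tx":-3,"ty":0,"tz":0,"wx":0,"wy":0,"wz":0},{"tx":0,"ty":0,"tz":0,"wx":0,"wy":0,"wz":0},{"tx":0,"ty":0,"tz":0,"wx":0,"wy":0,"wz":0},{"tx":0,"ty":0,"tz":0,"wx":0,"wy":0,"wz":0}])

```text
time_s: 14.43
ee_pos: [581.4, -251.0, 195.0]
ee_rot: [179.9, 0.0, 88.3]
force: [0.2, 0.1, -0.5]
gripper_width: 34.8
gripper_force: 0.0
```

```bash
python3 - <<'E'
from h import *
f=shot("w11"); c=f["color"].astype(int)
st=env.state(); t=st["ee_pos"]; y=np.radians(st["ee_rot"][2]); d=np.array([583.2,-259])-t[:2]
print("tx,ty cm",(d@[np.cos(y),np.sin(y)])/10,(d@[np.sin(y),-np.cos(y)])/10)
# mirror edge seen between the fingers: predicted and found
for yy in(-300,-280,-259,-230,-215): print(yy,proj(f,(583.1+(yy+265)*.03,yy,86)))
for v in range(100,330,20):
    u=np.where((c[v].max(1)-c[v].min(1)<18)&(c[v].min(1)>85))[0]; u=u[(u>240)&(u<320)]; print(v,(u.min(),u.max()) if len(u) else None,end=" ")
E
```

```text
14.4833 [ 581.40408113 -250.31089749  195.040706  ] [1.79956921e+02 4.70064802e-03 8.83218826e+01] [-24.3  24.2  83.3   0.   72.5 -22.7] [-0.08808312 -0.00775811  0.33134859]
tx,ty cm -0.8632783340995648 0.20496045393224066
-300 (np.float64(285.29906621629095), np.float64(262.883685902391))
-280 (np.float64(285.32577831269646), np.float64(241.26211818266222))
-259 (np.float64(285.3549107898799), np.float64(217.68142205526135))
-230 (np.float64(285.3970922367428), np.float64(183.5385005857844))
-215 (np.float64(285.4198550201465), np.float64(165.1136246277275))
100 (np.int64(280), np.int64(288)) 120 (np.int64(280), np.int64(288)) 140 (np.int64(280), np.int64(288)) 160 (np.int64(280), np.int64(289)) 180 (np.int64(280), np.int64(289)) 200 (np.int64(279), np.int64(289)) 220 (np.int64(279), np.int64(289)) 240 (np.int64(280), np.int64(289)) 260 (np.int64(281), np.int64(316)) 280 (np.int64(249), np.int64(315)) 300 None 320 (np.int64(241), np.int64(319))
```

The mirror's edge appears at column 284.3 against a predicted 285.4, so it agrees within 1 mm. I'll apply that offset and go down.

move_arm(plan=[{"tx":-0.86,"ty":0.12,"tz":3,"wx":0,"wy":0,"wz":0},{"tx":0,"ty":0,"tz":3.4,"wx":0,"wy":0,"wz":0},{"tx":0,"ty":0,"tz":3,"wx":0,"wy":0,"wz":0},{"tx":0,"ty":0,"tz":2,"wx":0,"wy":0,"wz":0},{"tx":0,"ty":0,"tz":1.5,"wx":0,"wy":0,"wz":0},{"tx":0,"ty":0,"tz":0.8,"wx":0,"wy":0,"wz":0},{"tx":0,"ty":0,"tz":0,"wx":0,"wy":0,"wz":0},{"tx":0,"ty":0,"tz":0,"wx":0,"wy":0,"wz":0},{"tx":0,"ty":0,"tz":0,"wx":0,"wy":0,"wz":0}])

```text
time_s: 15.23
ee_pos: [583.1, -259.6, 59.5]
ee_rot: [179.8, 0.1, 88.3]
force: [0.0, -0.2, 0.2]
gripper_width: 35.0
gripper_force: 0.0
```

move_arm(plan=[{"tx":0,"ty":0,"tz":0,"wx":0,"wy":0,"wz":0},{"tx":0,"ty":0,"tz":0,"wx":0,"wy":0,"wz":0},{"tx":0,"ty":0,"tz":0,"wx":0,"wy":0,"wz":0},{"tx":0,"ty":0,"tz":0,"wx":0,"wy":0,"wz":0},{"tx":0,"ty":0,"tz":0,"wx":0,"wy":0,"wz":0},{"tx":0,"ty":0,"tz":0,"wx":0,"wy":0,"wz":0},{"tx":0,"ty":0,"tz":0,"wx":0,"wy":0,"wz":0}], gripper=0, force=25)

```text
time_s: 15.82
ee_pos: [582.1, -259.8, 58.4]
ee_rot: [180.0, 0.0, 88.3]
force: [-1.0, -0.1, 3.3]
gripper_width: 7.7
gripper_force: 25.0
```

Gripped at 7.7 mm. Lifting straight out, turning to the rail's angle and carrying it over the stand.

move_arm(plan=[{"tx":0,"ty":0,"tz":-0.8,"wx":0,"wy":0,"wz":0},{"tx":0,"ty":0,"tz":-1.5,"wx":0,"wy":0,"wz":0},{"tx":0,"ty":0,"tz":-2,"wx":0,"wy":0,"wz":0},{"tx":0,"ty":0,"tz":-2.5,"wx":0,"wy":0,"wz":0},{"tx":0,"ty":0,"tz":-2.5,"wx":0,"wy":0,"wz":0},{"tx":0,"ty":0,"tz":-2.5,"wx":0,"wy":0,"wz":0},{"tx":0,"ty":0,"tz":-2.4,"wx":0,"wy":0,"wz":0},{"tx":0,"ty":0,"tz":0,"wx":0,"wy":0,"wz":0.0694},{"tx":0,"ty":0,"tz":0,"wx":0,"wy":0,"wz":0.0694},{"tx":1.5,"ty":-0.25,"tz":0,"wx":0,"wy":0,"wz":0},{"tx":3,"ty":-0.5,"tz":0,"wx":0,"wy":0,"wz":0},{"tx":3,"ty":-0.5,"tz":0,"wx":0,"wy":0,"wz":0}])

```text
time_s: 16.82
ee_pos: [581.4, -182.5, 199.3]
ee_rot: [-179.9, -0.0, 80.3]
force: [0.8, 0.2, -2.7]
gripper_width: 8.2
gripper_force: 25.0
```

move_arm(plan=[{"tx":3.5,"ty":-0.58,"tz":0,"wx":0,"wy":0,"wz":0},{"tx":3.5,"ty":-0.58,"tz":0,"wx":0,"wy":0,"wz":0},{"tx":3.5,"ty":-0.58,"tz":0,"wx":0,"wy":0,"wz":0},{"tx":3.5,"ty":-0.58,"tz":0,"wx":0,"wy":0,"wz":0},{"tx":3.5,"ty":-0.58,"tz":0,"wx":0,"wy":0,"wz":0},{"tx":3.5,"ty":-0.58,"tz":0,"wx":0,"wy":0,"wz":0},{"tx":3.5,"ty":-0.58,"tz":0,"wx":0,"wy":0,"wz":0},{"tx":3.5,"ty":-0.58,"tz":0,"wx":0,"wy":0,"wz":0},{"tx":3.5,"ty":-0.58,"tz":0,"wx":0,"wy":0,"wz":0},{"tx":3.5,"ty":-0.58,"tz":0,"wx":0,"wy":0,"wz":0},{"tx":2.5,"ty":-0.4,"tz":0,"wx":0,"wy":0,"wz":0},{"tx":1.5,"ty":-0.3,"tz":0,"wx":0,"wy":0,"wz":0}])

```text
time_s: 17.82
ee_pos: [582.3, 215.3, 199.3]
ee_rot: [-179.9, -0.0, 80.6]
force: [-0.1, -0.2, -1.7]
gripper_width: 7.9
gripper_force: 25.0
```

move_arm(plan=[{"tx":0.75,"ty":0,"tz":0,"wx":0,"wy":0,"wz":0},{"tx":0,"ty":0,"tz":0,"wx":0,"wy":0,"wz":0},{"tx":0,"ty":0,"tz":0,"wx":0,"wy":0,"wz":0},{"tx":0,"ty":0,"tz":0,"wx":0,"wy":0,"wz":0}])

```text
time_s: 18.15
ee_pos: [584.9, 217.6, 199.8]
ee_rot: [-180.0, 0.1, 80.3]
force: [-0.1, 0.1, -1.9]
gripper_width: 7.6
gripper_force: 25.0
```

```bash
python3 - <<'E'
from h import *
f=shot("w12"); d=grab_frame("scene");s=grab_frame("side"); pickle.dump((s,d),open("F12.pkl","wb"))
im=np.zeros((600,800,3),np.uint8); im[:400,:400]=cv2.resize(f["color"][:360,100:460],(400,400)); im[:500,410:800]=cv2.resize(s["color"][90:240,230:347],(390,500),interpolation=2)
im[400:600,:400]=cv2.resize(d["color"][150:260,240:400],(400,200)[:2],interpolation=2)
cv2.imwrite("pics/w12c.png",im[:,:,::-1])
st=env.state(); t=st["ee_pos"]; y=np.radians(st["ee_rot"][2]); e=np.array([585.1,218.9])-t[:2]
print("tx,ty cm",(e@[np.cos(y),np.sin(y)])/10,(e@[np.sin(y),-np.cos(y)])/10)
for k in [-60,-20,0,20,60]: print(proj(f,(584.3+k*.168,213.9+k*.986,68)))
E
```

```text
18.2 [584.98202399 217.5562348  199.93177055] [-1.79988670e+02  4.86298938e-02  8.02382663e+01] [19.4 23.3 84.1 -0.  72.7 29.1] [-0.09587509 -0.86003551 -1.60107176]
tx,ty cm 0.11223282852344048 -0.015902253706594618
(np.float64(283.03741022410856), np.float64(266.94113729927324))
(np.float64(282.97061035369137), np.float64(226.6434503718248))
(np.float64(282.93544009266054), np.float64(205.42664022942685))
(np.float64(282.89900470615305), np.float64(183.44663054688738))
(np.float64(282.8220553177627), np.float64(137.02614584760866))
```

View pics/w12c.png

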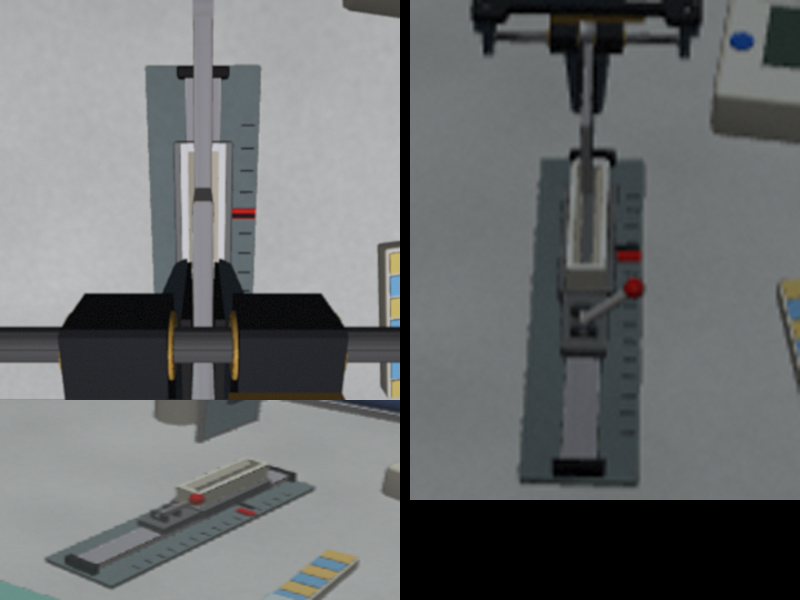

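The picture shows the mirror hanging in line over the slot, the slot's centre at column 283 as predicted. The lever ball is over to +x and the pointer is on the red mark. Lowering.

move_arm(plan=[{"tx":0.11,"ty":0,"tz":2,"wx":0,"wy":0,"wz":0},{"tx":0,"ty":0,"tz":2,"wx":0,"wy":0,"wz":0},{"tx":0,"ty":0,"tz":1.5,"wx":0,"wy":0,"wz":0},{"tx":0,"ty":0,"tz":1,"wx":0,"wy":0,"wz":0},{"tx":0,"ty":0,"tz":0.8,"wx":0,"wy":0,"wz":0},{"tx":0,"ty":0,"tz":0.6,"wx":0,"wy":0,"wz":0},{"tx":0,"ty":0,"tz":0.5,"wx":0,"wy":0,"wz":0},{"tx":0,"ty":0,"tz":0,"wx":0,"wy":0,"wz":0},{"tx":0,"ty":0,"tz":0,"wx":0,"wy":0,"wz":0}])

```text
time_s: 19.05
ee_pos: [585.4, 220.3, 116.3]
ee_rot: [180.0, -0.0, 80.3]
force: [0.2, 0.9, -1.0]
gripper_width: 7.9
gripper_force: 25.0
```

move_arm(plan=[{"tx":0,"ty":0,"tz":0.4,"wx":0,"wy":0,"wz":0},{"tx":0,"ty":0,"tz":0.4,"wx":0,"wy":0,"wz":0},{"tx":0,"ty":0,"tz":0.4,"wx":0,"wy":0,"wz":0},{"tx":0,"ty":0,"tz":0.4,"wx":0,"wy":0,"wz":0},{"tx":0,"ty":0,"tz":0,"wx":0,"wy":0,"wz":0}])

```text
time_s: 19.47
ee_pos: [584.5, 220.0, 98.8]
ee_rot: [-179.9, 0.1, 80.3]
force: [0.0, 0.5, -1.6]
gripper_width: 8.0
gripper_force: 25.0
```

move_arm(plan=[{"tx":0,"ty":0,"tz":0.2,"wx":0,"wy":0,"wz":0},{"tx":0,"ty":0,"tz":0.2,"wx":0,"wy":0,"wz":0},{"tx":0,"ty":0,"tz":0.15,"wx":0,"wy":0,"wz":0},{"tx":0,"ty":0,"tz":0,"wx":0,"wy":0,"wz":0},{"tx":0,"ty":0,"tz":0,"wx":0,"wy":0,"wz":0}])

```text
time_s: 19.88
ee_pos: [585.1, 220.2, 94.4]
ee_rot: [-180.0, 0.0, 80.3]
force: [0.6, 0.1, -1.8]
gripper_width: 7.8
gripper_force: 25.0
```

move_arm(plan=[{"tx":0,"ty":0,"tz":0.1,"wx":0,"wy":0,"wz":0},{"tx":0,"ty":0,"tz":0.05,"wx":0,"wy":0,"wz":0},{"tx":0,"ty":0,"tz":0,"wx":0,"wy":0,"wz":0}])

```text
time_s: 20.13
ee_pos: [585.1, 220.2, 92.8]
ee_rot: [-180.0, 0.0, 80.3]
force: [0.8, -0.2, -0.9]
gripper_width: 7.5
gripper_force: 25.0
```

move_arm(plan=[{"tx":0,"ty":0,"tz":0.05,"wx":0,"wy":0,"wz":0},{"tx":0,"ty":0,"tz":0,"wx":0,"wy":0,"wz":0},{"tx":0,"ty":0,"tz":0,"wx":0,"wy":0,"wz":0}])

```text
time_s: 20.38
ee_pos: [585.1, 220.2, 92.4]
ee_rot: [180.0, 0.0, 80.3]
force: [-0.4, 0.2, -3.6]
gripper_width: 7.5
gripper_force: 25.0
```

move_arm(plan=[{"tx":0,"ty":0,"tz":0,"wx":0,"wy":0,"wz":0},{"tx":0,"ty":0,"tz":0,"wx":0,"wy":0,"wz":0},{"tx":0,"ty":0,"tz":0,"wx":0,"wy":0,"wz":0},{"tx":0,"ty":0,"tz":0,"wx":0,"wy":0,"wz":0},{"tx":0,"ty":0,"tz":0,"wx":0,"wy":0,"wz":0}], gripper=4)

```text
time_s: 20.8
ee_pos: [585.3, 220.3, 92.6]
ee_rot: [180.0, -0.0, 80.3]
force: [-0.3, -0.2, 0.2]
gripper_width: 38.2
gripper_force: 0.0
```

move_arm(plan=[{"tx":0,"ty":0,"tz":-0.5,"wx":0,"wy":0,"wz":0},{"tx":0,"ty":0,"tz":-1,"wx":0,"wy":0,"wz":0},{"tx":0,"ty":0,"tz":-2,"wx":0,"wy":0,"wz":0},{"tx":0,"ty":0,"tz":-3,"wx":0,"wy":0,"wz":0},{"tx":0,"ty":0,"tz":-3,"wx":0,"wy":0,"wz":0},{"tx":-2,"ty":0,"tz":-3,"wx":0,"wy":0,"wz":0},{"tx":-4,"ty":0,"tz":-1,"wx":0,"wy":0,"wz":0},{"tx":-4,"ty":0,"tz":0,"wx":0,"wy":0,"wz":0},{"tx":-4,"ty":0,"tz":0,"wx":0,"wy":0,"wz":0},{"tx":0,"ty":0,"tz":0,"wx":0,"wy":0,"wz":0},{"tx":0,"ty":0,"tz":0,"wx":0,"wy":0,"wz":0},{"tx":0,"ty":0,"tz":0,"wx":0,"wy":0,"wz":0}])

```text
time_s: 21.8
ee_pos: [561.9, 82.5, 228.3]
ee_rot: [179.9, -0.1, 80.3]
force: [0.1, 0.1, 0.1]
gripper_width: 39.9
gripper_force: 0.0
```

```bash
python3 - <<'E'
from h import *
f=shot("w13"); d=grab_frame("scene");s=grab_frame("side")
im=np.zeros((600,800,3),np.uint8); im[:300,:400]=cv2.resize(f["color"][:270,100:460],(400,300)); im[:600,410:800]=cv2.resize(s["color"][100:280,230:347],(390,600),interpolation=2)
im[300:600,:400]=cv2.resize(d["color"][140:260,240:400],(400,300),interpolation=2)
cv2.imwrite("pics/w13c.png",im[:,:,::-1])
for g in(f,d,s): print([(a,e) for a,e,m in blobs(g,"red",6)])
E
```

```text
21.85 [561.95340157  83.06698552 227.97929141] [ 1.79948733e+02 -4.50504203e-02  8.03532493e+01] [ 7.2 17.2 89.3  0.  73.5 16.9] [-0.19474296  0.56666333  0.11142213]
[([309, 54, 21, 6, 125], [319.1, 56.5]), ([321, 160, 18, 17, 258], [329.5, 168.0])]
[([316, 202, 5, 4, 15], [318.2, 203.2]), ([335, 210, 7, 3, 10], [338.2, 211.0])]
[([292, 165, 7, 3, 21], [295.0, 166.0]), ([294, 174, 6, 4, 19], [296.6, 175.5])]
```

View pics/w13c.png

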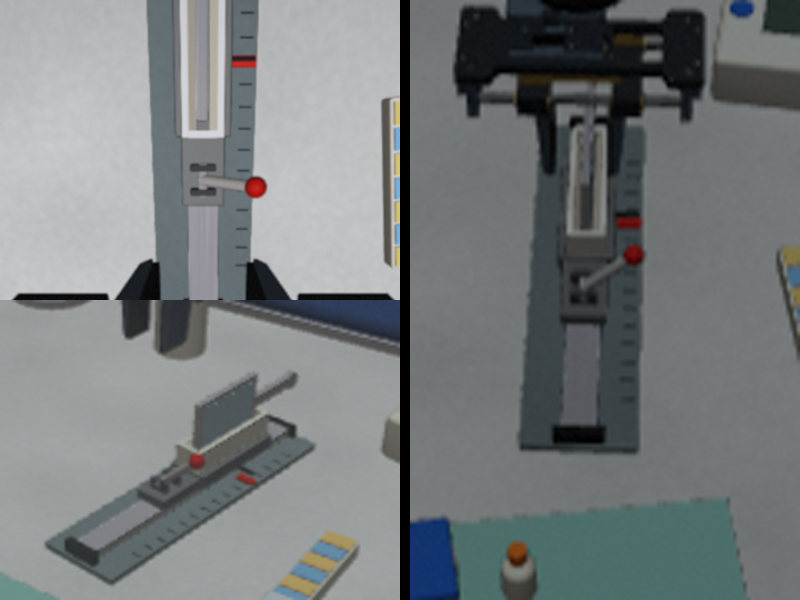

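The picture shows the mirror upright in the slot. It was lowered to 40 mm, the slot floor, with contact felt. The lever is over to +x, the pointer is on the mark, and the robot is clear. Handing in.

```bash
python3 -c "
from workcell import env
print(env.job_done())"
```

```text
the job is handed in; nothing more can be done
None
```

The job is done and handed in at about 22 s: the stand is within about 0.5 mm of its mark, the lever is locked fully over, and the mirror stands upright on the slot floor, released with the robot clear.

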